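Start the winged self-tapping screw in the battery charger

TASK

Take the winged thumbscrew from its rest in the black pen tray, stand its point in the empty screw hole of the battery charger's cover, then press it firmly straight down while turning it clockwise so that it cuts its thread, until its collar lies flush on the cover; let go and leave it there. Do not press so hard that the cover cracks, and leave the round-headed screw, the calculator and the glass jar where they are.

Things in the scene. Friction and masses are not known exactly. Their poses are not given: they have to be found in the camera images.
- winged_wing (a point): The winged thumbscrew, plain steel, 41 mm tall, 40 g, upright in one of the tray's two rests (either one). This is the centre of its upright flat wing: 26 mm long (x axis), 10 mm thick (y axis: grip across it), 24 mm high; z up along the screw. The wing stands on a round collar, 22 mm wide, 4 mm thick; the collar's top is 12 mm and its underside 16 mm below this point.
- winged_point (a point): Lower end of the same screw, on its axis, 29 mm below the wing's centre: a flat point of 8.4 mm diameter, widening over 2 mm to the 10 mm round shank, which is 13 mm long from point to collar. In its rest the collar lies on the tray's top.
- hole_mouth (a point): Centre of the mouth of the empty screw hole in the charger's flat red cover, 45 mm above the counter, z up. 13 mm wide, chamfered. The screw set in stops with its point 9.5 mm down, collar 3.5 mm above the cover. Turned clockwise from above it then sinks 1.3 mm per radian, 2.7 rad to flush, but only under a push of some 14 N; with less it slips and merely spins. Push alone does not sink it.
- cover_top (a point): Middle of the cover's top (84 by 154 mm, x by y). The cover is springy: it gives 1 mm per 10 N and comes back. Over 26 N from screw or fingers cracks it; 16 to 18 N is right. The turn may be made in several grips, the screw stays where it is between them. At the +y end is a fitted low screw head; two cells lying in the middle stand up to 10 mm above the cover.
- charger: The battery charger, red plastic, 84 by 154 mm, 45 mm high, fixed to the counter; origin under its middle, y along its long side. The empty screw hole is 55 mm from the middle towards its -y end.
- round_cap (a point): The other screw in the tray, with the same collar and shank but a round brass cap of 20 mm diameter and 14 mm height in place of the wing; this is the cap's centre. It stays in its rest, 100 mm from the winged one.
- tray: The black pen tray, fixed: a block 70 by 200 mm (x, y), 22 mm high, with two 14 mm rest holes at y = +50 and -50 mm, and a low pen trough 50 mm wide along its +x side. Origin under the middle of the block.
- calculator: Slim gold-tone calculator, 130 by 76 by 10 mm, lying loose on the counter; origin at the centre of its underside. To be left alone.
- jar: Squat amber glass jar, 72 mm in diameter, 70 mm high, standing loose on the counter; origin at the centre of its underside. To be left alone.
Mind the look-alikes: they are no part of the job. What is shaped like the part that bears winged_wing but blue, purple or turquoise is not meant.

How it is judged (in metres and radians):
On the way, in this order (a step that is already met when the one before it is completed fails the run):
1. the winged screw stands upright with its point in the empty hole, thread not yet cut (horizontal distance between winged_wing and hole_mouth below 0.004 m and z of winged_wing in the frame of hole_mouth between 0.018 and 0.0215 m and angle between winged_wing's own z axis and vertical below 0.2 rad), for 0.1 s.
2. the screw has cut its thread: its collar is down on the cover (horizontal distance between winged_wing and hole_mouth below 0.003 m and z of winged_wing in the frame of hole_mouth below 0.0173 m), for 0.2 s.
At the end, for the whole second after the job is handed in: The winged screw stands upright (within 5 degrees) and at rest in the charger's hole, its collar flush on the cover (gap at most 1.3 mm), let go (all of step 2 and angle between winged_wing's own z axis and vertical below 0.09 rad); the robot touches nothing.
It fails at once if the charger's cover cracked: pressed with more than 26 N (contact force between any of winged, the fingers and charger above 26 N).
It fails at once if the round-headed screw was disturbed (distance of round_cap from where it was at the start of the episode above 0.012 m).
It fails at once if the calculator was disturbed (distance of calculator from where it was at the start of the episode above 0.02 m).
It fails at once if the glass jar was disturbed (distance of jar from where it was at the start of the episode above 0.02 m or angle between jar's own z axis and vertical above 0.3 rad).
It also fails if it takes over 64 s, if anything falls off the work surface, if the arm or the gripper's body presses on something with over 40 N, if the wrist force passes 120 N, or if a joint passes its speed limit or range.

ROBOT

A 6-joint arm with a two-finger parallel gripper is mounted at the origin on the work surface. World frame = base frame: x ahead of the robot, y to its left, z up, the work surface at z = 0. Lengths are in mm, angles in rad, forces in N, time in s.
With the tool pointing down it reaches from about 350 to 850 mm from the base axis. Payload 8.1 kg.
Tool frame: the origin (TCP) lies on the mounting face of the last link; the fingertips stand 186 mm ahead of it and the grasp point (between the pads) lies 167 mm ahead of it (robot.nose_length is the distance from the TCP to the fingertips, in mm); z points along the fingers, y is the line along which they close (so a half turn about z gives the same grasp; the last joint's range is limited). The gripper opens to 93 mm and grips with 3 to 60 N. Pads are 15 mm wide; open, the fingers measure 128 mm over their backs; the gripper's body (75 mm by 188 mm) begins 65 mm behind the grasp point.
Start: joints at [1.018, 0.13, 1.488, -0, 1.523, -0.085], TCP at [270.535, 535.553, 404.735] pointing down, gripper open.
Joint ranges: [-2.96, 2.96], [-0.89, 2.26], [0.02, 2.5], [-1.34, 4.48], [0, 2.73], [-2.66, 2.66]. Speed limits (rad/s): [2.39, 2.39, 2.79, 3.14, 3.14, 3.14].

INTERFACE

Orientations are given as a rotation vector (axis times angle).
In Python, from workcell import robot, vision gives the robot as it stands.
- The arm moves only by the shell command python3 -m jog 'ROWS' [OPENING] [FORCE]. ROWS is JSON, a list of rows, each an object of numbers: "tx", "ty", "tz": the shift along the world's x, y, z in m; "rx", "ry", "rz": the turn, a rotation vector about the world's x, y, z in degrees. A call has 1 to 5 rows; each row is the pose to reach, as a shift and turn from the pose commanded when the call began; what a row does not reach only later rows make up. A row lasts 1/8 s, in which the tool goes at most 62.5 mm and 10.7 degrees, less where a joint would pass 70% of its speed; a pose out of reach is approached as far as the arm can. A call with a gripper value outside its range is refused whole. OPENING is the opening, from 0 (shut) to 1 (fully open), set as the call begins (- or left out, the last holds). The fingers move at their own pace and stop on an object; FORCE is the grip in N (left out, the last holds). Time passes only in rows, so rows that repeat a pose let the fingers close. It gives the time, the measured TCP pose, the force, the opening and the grip force at its end, in the units of the state.
- robot.state(): the state, without advancing time (a new reading comes with each control period).
- vision.snapshot(name): name is "side" or "top"; returns a dict with "img" (384x512x3 uint8, red, green, blue), "range_z" (384x512 float32, mm along the optical axis (not along the pixel's ray), 0 where there is no reading), "fx", "fy", "cx", "cy" (pixels), "xyz" and "orientation" of the camera in the world. Camera axes: x right, y up, looking along -z (the intrinsics and any distortion apply to the point x, -y, -z); pixel columns grow to the right and rows downward; lengths in mm; the calibration is good to about 2 mm. A picture is of the moment at which its call begins.
- robot.finish_job(): hands the job in; it is judged then, once.
Trained networks look in the newest picture that a camera, given by its name, has taken for a name from the list of things; names that differ only in an ending like _2 or _b are one class to them, and where a whole thing is asked for, a point or a joint stands for the part that bears it (a point fixed in the world has none). Each returns a list of dicts, best first, with "p" (0 to 1); they miss things now and then, are a little off and sometimes report something else, mostly with a low value. They report only what shows in the picture. A call takes as long as a camera call. They do not tell look-alikes from the thing itself.
- vision.look_for(name, camera): "extent" ([left, top, right, bottom] in pixels, round what is visible of it).
- vision.regions_of(name, camera): "region" (384x512 bool, what is visible of it) and "extent" ([left, top, right, bottom] in pixels, round what is visible of it).
The state is a dict: "t": time; "joint_pos": joint angles; "dq": joint speeds; "tau": joint torques, N m; "tcp_pos": TCP position; "eef_rot": TCP orientation; "ft_force": force on the tool from outside, world axes, zero at the start; "wrist_torque": the same for the moment, N m; "grip_width": opening from 0.0 (shut) to 1.0 (fully open); "grip_force": force on a finger pad.
Only numpy, scipy, OpenCV 4.12 (cv2) and the standard library are available. Lean on these libraries where they do the work, as an engineer would, in place of code of your own. Each camera call takes 0.05 s, during which the arm holds its last target. There are 200 camera calls.

## Working session

There is one attempt and no reset: what is moved stays moved. The work goes in short steps, Python scripts to look and compute and a shell command to move; the robot and the scene stay as the last step left them, time stands still between calls to the robot, and variables do not carry over. Pictures are saved under pics/ and viewed, at most 10 in all, crops included, and the job is handed in when it is done.

```bash
mkdir -p pics
cat > h.py <<'E'
import numpy as np, cv2
from scipy.spatial.transform import Rotation as R
from workcell import robot, vision
def rot(o):
    o=np.array(o,float)
    return o if o.shape==(3,3) else (R.from_rotvec(o).as_matrix() if o.size==3 else R.from_quat(o).as_matrix())
def cloud(s):
    d=s["range_z"].astype(float); v,u=np.mgrid[:d.shape[0],:d.shape[1]]
    p=np.stack([(u-s["cx"])/s["fx"]*d,-(v-s["cy"])/s["fy"]*d,-d],-1)
    w=p@rot(s["orientation"]).T+np.array(s["xyz"]); w[d<=0]=np.nan
    return w
E
python3 - <<'E'
from h import *
st=robot.state(); print({k:np.round(v,3) for k,v in st.items()})
ims=[]
for c in ("top","side"):
    s=vision.snapshot(c); w=cloud(s); cv2.imwrite(f"pics/{c}0.png",s["img"][...,::-1])
    print(c,[k for k in s],s["xyz"],s["orientation"],s["fx"],{k:s[k] for k in s if k not in("img","range_z")}.keys())
    np.savez(f"{c}0.npz",w=w,img=s["img"])
    for n in ("winged_wing","round_cap","charger","tray","calculator","jar","hole_mouth"):
        try:
            for r in vision.regions_of(n,c)[:4]:
                m=r["region"]; p=w[m]; p=p[~np.isnan(p[:,0])]
                print(n,round(r["p"],2),np.round(r["extent"]),np.round(np.median(p,0)),np.round(np.percentile(p,2,axis=0)),np.round(np.percentile(p,98,axis=0)),np.round(s["img"][m].mean(0)))
        except Exception as e: print(n,e)
E
```

```text
{'t': np.float64(0.0), 'joint_pos': array([ 1.018,  0.131,  1.489,  0.   ,  1.523, -0.085]), 'dq': array([-0.   ,  0.001,  0.   , -0.001,  0.   , -0.001]), 'tau': array([-1.0000e-03, -5.5986e+01, -4.9174e+01,  7.7000e-02,  3.6000e-02,
       -0.0000e+00]), 'tcp_pos': array([270.416, 535.345, 403.703]), 'eef_rot': array([-7.280e-01, -3.055e+00,  3.000e-03]), 'ft_force': array([ 0.3  ,  0.375, -0.946]), 'wrist_torque': array([ 0.002, -0.063, -0.   ]), 'grip_force': np.float64(0.0), 'grip_width': np.float64(0.996)}
top ['img', 'range_z', 'fx', 'fy', 'cx', 'cy', 'xyz', 'orientation'] [448.46951906  56.08626678 841.42626463] [ 0.12083177 -0.13353733 -1.56924923] 385.764631852803 dict_keys(['fx', 'fy', 'cx', 'cy', 'xyz', 'orientation'])
winged_wing 0.66 [102. 222. 117. 240.] [494. 359.  33.] [483. 351.  -2.] [512. 381.  44.] [ 68.  87. 144.]
winged_wing 0.56 [178. 264. 187. 277.] [412. 206.  40.] [401. 200.  15.] [425. 217.  44.] [ 81. 182. 171.]
winged_wing 0.45 [161. 219. 177. 235.] [501. 236.  45.] [491. 224.  21.] [512. 256.  52.] [177. 179. 174.]
winged_wing 0.38 [332. 170. 412. 227.]
[... 1397 characters left out ...]
 [550. 345.  30.] [541. 336.   2.] [579. 400.  45.] [107.  54. 113.]
charger 0.89 [296. 248. 394. 347.] [ 543. -197.   47.] [ 504. -262.   10.] [ 592. -112.   57.] [208.  84.  76.]
charger 0.63 [162. 241. 237. 316.] [370. -13.  13.] [334. -71.   8.] [410.  54.  15.] [184. 185. 104.]
tray 0.56 [170. 139. 267. 213.] [526. 177.  23.] [463.  86.   4.] [598. 291.  27.] [59. 57. 51.]
calculator 0.88 [161. 240. 236. 315.] [371. -12.  13.] [334. -70.   7.] [410.  55.  15.] [184. 185. 104.]
jar 0.65 [345. 160. 381. 208.] [746. -35.  56.] [727. -58.   6.] [789.   5.  74.] [158. 131.  67.]
hole_mouth 0.75 [293. 245. 393. 347.] [ 544. -197.   47.] [ 504. -262.   27.] [ 592. -111.   57.] [213.  87.  78.]
```

View pics/top0.png

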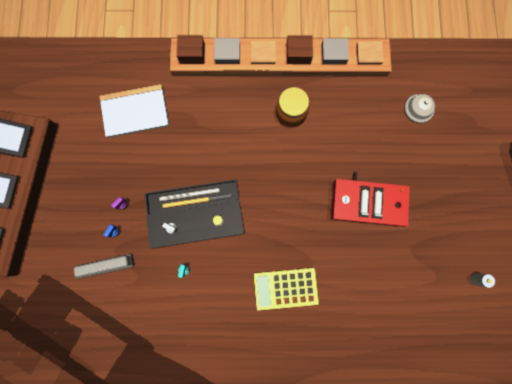

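View pics/side0.png

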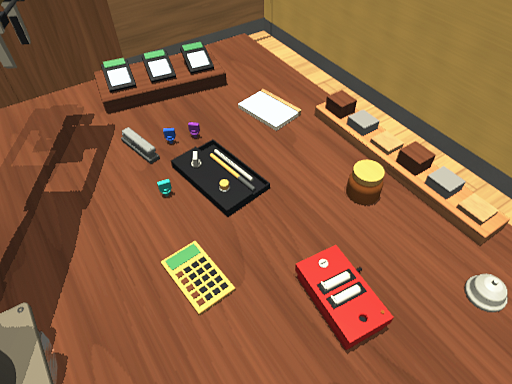

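The top picture shows the steel winged screw at (170,229) and the brass cap at (217,220) in the tray. The charger is at (372,203), with its empty hole at (398,205). The blue, purple and turquoise look-alikes lie outside the tray.

```bash
cat >> h.py <<'E'
def ray(s,u,v,z):
    d=rot(s["orientation"])@np.array([(u-s["cx"])/s["fx"],-(v-s["cy"])/s["fy"],-1]); o=np.array(s["xyz"])
    return o+d*(z-o[2])/d[2]
def proj(s,p):
    c=rot(s["orientation"]).T@(np.array(p)-np.array(s["xyz"])); return s["cx"]-s["fx"]*c[0]/c[2], s["cy"]+s["fy"]*c[1]/c[2]
E
python3 - <<'E'
from h import *
out=[]
for c,wb,cb in (("top",(155,212,182,240),(325,172,415,232)),("side",(184,140,210,172),(290,240,398,350))):
    s=vision.snapshot(c); w=cloud(s); img=s["img"].astype(int)
    # charger: red pixels
    r=(img[...,0]>130)&(img[...,1]<70)
    m=np.zeros_like(r); m[cb[1]:cb[3],cb[0]:cb[2]]=1
    top=m&(abs(w[...,2]-46)<5)
    full=np.zeros(r.shape,np.uint8); pts=w[top&r][:,:2]
    rect=cv2.minAreaRect(pts.astype(np.float32)); print(c,"cover rect",rect, "z",np.nanmedian(w[top&r][:,2]))
    box=cv2.boxPoints(rect)
    dark=(img.max(-1)<70)&m.astype(bool)
    n,lab,stt,cen=cv2.connectedComponentsWithStats(dark.astype(np.uint8))
    for i in range(1,n):
        if stt[i,4]>8: print("dark",stt[i],cen[i],np.round(ray(s,*cen[i],45),1))
    # wing
    q=np.zeros_like(r); q[wb[1]:wb[3],wb[0]:wb[2]]=1
    br=q&(img.min(-1)>100)
    P=w[q&(w[...,2]>40)]; print("wing pts",len(P),P.mean(0),np.ptp(P,axis=0))
    x=P[:,:2]-P[:,:2].mean(0); e,v=np.linalg.eigh(np.cov(x.T)); print("ev",np.sqrt(e),np.degrees(np.arctan2(v[1,1],v[0,1])))
    for bx in (wb,cb):
        cr=s["img"][bx[1]:bx[3],bx[0]:bx[2],::-1]; out.append(cv2.resize(cr,(390,290),interpolation=cv2.INTER_NEAREST))
    t=m&0; tr=(img.max(-1)<60)&(abs(w[...,2]-22)<4)&(w[...,0]>440)&(w[...,0]<620)&(w[...,1]>60)&(w[...,1]<310)
    print("tray",cv2.minAreaRect(w[tr][:,:2].astype(np.float32)))
cv2.imwrite("pics/crops.png",np.vstack([np.hstack(out[:2]),np.hstack(out[2:])]))
E
```

```text
top cover rect ((552.1139526367188, -184.37164306640625), (154.2440948486328, 84.76351928710938), 84.09180450439453) z 45.012703315623185
dark [353 172   4   8  24] [354.25       175.58333333] [ 606.9 -151.7   45. ]
dark [333 182   2  15  19] [333.26315789 188.05263158] [ 580.3 -106.5   45. ]
dark [362 187   7   3  10] [364.8 187.6] [ 581.2 -172.8   45. ]
dark [331 199   3  16  24] [331.79166667 207.54166667] [ 539.2 -102.    45. ]
dark [396 204   4   3   9] [397.33333333 204.88888889] [ 544.5 -239.    45. ]
wing pts 68 [500.2954439  234.97555049  49.36690676] [18.82734872 25.43966135 12.61192574]
ev [3.01434935 7.94543459] 61.59258767928775
tray ((494.6023254394531, 224.87413024902344), (1.3644919395446777, 4.5750274658203125), 72.530517578125)
side cover rect ((550.041259765625, -186.63661193847656), (150.92324829101562, 84.61688232421875), 83.94779205322266) z 46.63394414885721
dark [357 267   5   6  19] [358.94736842 269.26315789] [ 600.2 -173.4   45. ]
dark [318 269  38  25 113] [337.11504425 282.89380531] [ 552.2 -172.2   45. ]
dark [327 282  39  27 129] [346.31007752 296.91472868] [ 547.6 -199.6   45. ]
dark [310 298  12  17  25] [315.48 306.12] [ 496.3 -184.1   45. ]
dark [322 316   6   8  13] [324.53846154 319.46153846] [ 493.9 -209.1   45. ]
dark [360 317   7   4  23] [362.73913043 318.56521739] [ 543.9 -241.1   45. ]
dark [328 325   6   8  11] [330.54545455 328.63636364] [ 492.  -225.5   45. ]
dark [335 335   5   7  10] [336.7 337.9] [ 490.3 -241.5   45. ]
dark [363 340   6   5  10] [365.7 341.4] [ 522.6 -269.6   45. ]
wing pts 61 [497.45068263 231.84603917  49.3397933 ] [18.80361103 24.62238084 12.88033826]
ev [3.1211187  8.20513037] 58.59912452067099
tray ((530.0526733398438, 188.4621124267578), (118.22055053710938, 200.2693634033203), 8.57972526550293)
```

View pics/crops.png

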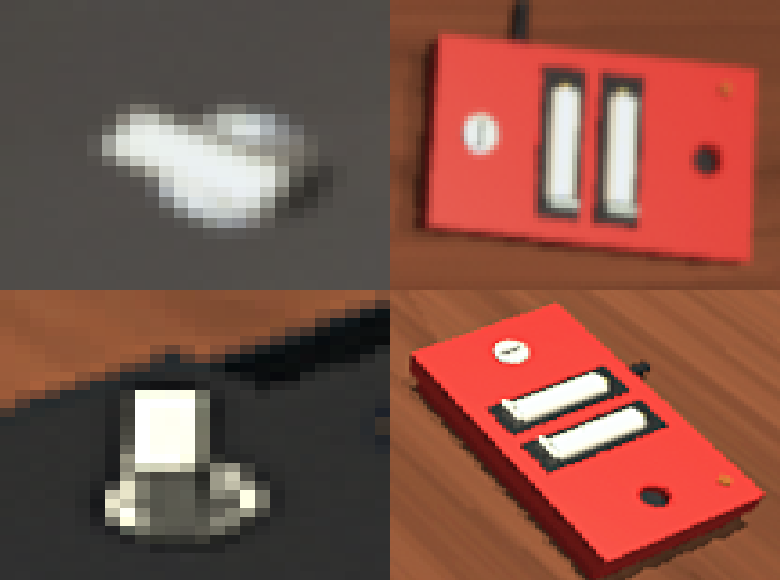

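```bash
cat > fit.py <<'E'
from h import *
from scipy.optimize import differential_evolution
def hull(s,P,sh,k=4):
    uv=np.array([proj(s,p) for p in P]); m=np.zeros((sh[0]*k,sh[1]*k),np.uint8)
    uv=(uv-sh[2:]+0.5)*k-0.5
    cv2.fillConvexPoly(m,cv2.convexHull(np.round(uv).astype(np.int32)),255); return m
def model(s,x,y,yaw,sh,zc):
    c,n=np.cos(yaw),np.sin(yaw)
    wing=[(x+a*c-b*n,y+a*n+b*c,zc+z) for a in(-13,13) for b in(-5,5) for z in(-12,12)]
    col=[(x+11*np.cos(t),y+11*np.sin(t),zc+z) for t in np.linspace(0,6.28,24) for z in(-16,-12)]
    m=cv2.max(hull(s,wing,sh),hull(s,col,sh)); return cv2.resize(m,(sh[1],sh[0]),interpolation=cv2.INTER_AREA)/255.
if __name__=="__main__":
  for c,b in (("top",(155,212,184,242)),("side",(182,140,212,175))):
    s=vision.snapshot(c); g=s["img"][b[1]:b[3],b[0]:b[2]].astype(float).max(-1); col=s["img"][b[1]:b[3],b[0]:b[2]].astype(float)
    sat=col.max(-1)-col.min(-1); bg=np.median(g); obs=np.clip((g-bg)/50,0,1)*(sat<45)
    sh=(g.shape[0],g.shape[1],b[0],b[1])
    f=lambda p:((model(s,p[0],p[1],p[2],sh,38)-obs)**2).sum()
    r=differential_evolution(f,[(485,512),(220,247),(0,np.pi)],seed=1,maxiter=60,popsize=15)
    print(c,bg,np.round(r.x[:2],1),np.degrees(r.x[2]),r.fun,obs.sum())
E
python3 fit.py
python3 - <<'E'
from h import *
s=robot.state(); M=rot(s["eef_rot"]); print(M.round(3), "tooly yaw",np.degrees(np.arctan2(M[1,1],M[0,1])))
for c in ("top","side"):
    s=vision.snapshot(c); w=cloud(s)
    for r in vision.look_for("round_cap",c)[:2]: print(c,r)
    img=s["img"].astype(int); u=(img[...,0]>120)&(img[...,2]<100)&(abs(w[...,0]-517)<40)&(abs(w[...,1]-134)<40)&(w[...,2]>33)
    print(u.sum(),w[u].mean(0) if u.any() else 0)
E
```

```text
top 80.0 [499.4 236.9] 56.36593846596441 10.158983775470972 132.0
side 48.0 [500.  238.5] 58.81870349415621 16.998033064206073 123.48
[[-0.893  0.451 -0.   ]
 [ 0.451  0.893  0.   ]
 [ 0.     0.    -1.   ]] tooly yaw 63.199069477177495
top {'extent': [330.3, 180.3, 408.9, 228.7], 'p': 0.37}
8 [521.9216752  139.35054044  38.9984702 ]
side {'extent': [170.0, 140.6, 269.6, 214.9], 'p': 0.63}
side {'extent': [218.5, 178.9, 231.0, 191.6], 'p': 0.45}
17 [514.07082427 134.11830275  40.27072039]
```

```bash
python3 -m jog '[{"tx":0.025,"ty":-0.03,"rz":8.5},{"tx":0.05,"ty":-0.06,"rz":17},{"tx":0.075,"ty":-0.09,"rz":25.5},{"tx":0.1,"ty":-0.12,"rz":34},{"tx":0.125,"ty":-0.16,"rz":42.5}]' 0.45 10
python3 -m jog '[{"tx":0.025,"ty":-0.03,"tz":-0.02,"rz":8.5},{"tx":0.05,"ty":-0.06,"tz":-0.04,"rz":17},{"tx":0.075,"ty":-0.09,"tz":-0.06,"rz":25.5},{"tx":0.1,"ty":-0.12,"tz":-0.08,"rz":34},{"tx":0.104,"ty":-0.138,"tz":-0.1,"rz":42}]'
python3 -m jog '[{},{}]'
python3 - <<'E'
from h import *
s=robot.state(); M=rot(s["eef_rot"]); print(s["joint_pos"].round(3) if hasattr(s["joint_pos"],"round") else s["joint_pos"],s["tcp_pos"], "tooly yaw",np.degrees(np.arctan2(M[1,1],M[0,1])))
E
```

```text
[ 1.018  0.13   1.488 -0.     1.523 -0.085] [270.52119073 535.57543441 404.75050563] tooly yaw 63.199537933194996invalid input at $[0]: expected keys tx, ty, tz, rx, ry, rz
invalid input at $[0]: expected keys tx, ty, tz, rx, ry, rz
invalid input at $[0]: expected keys tx, ty, tz, rx, ry, rz
```

All six keys are required, so I'm rewriting the rows.

```bash
python3 -m jog '[{"tx":0.025,"ty":-0.03,"tz":0,"rx":0,"ry":0,"rz":8.5},{"tx":0.05,"ty":-0.06,"tz":0,"rx":0,"ry":0,"rz":17},{"tx":0.075,"ty":-0.09,"tz":0,"rx":0,"ry":0,"rz":25.5},{"tx":0.1,"ty":-0.12,"tz":0,"rx":0,"ry":0,"rz":34},{"tx":0.125,"ty":-0.16,"tz":0,"rx":0,"ry":0,"rz":42.5}]' 0.45 10
python3 -m jog '[{"tx":0.025,"ty":-0.03,"tz":-0.02,"rx":0,"ry":0,"rz":8.5},{"tx":0.05,"ty":-0.06,"tz":-0.04,"rx":0,"ry":0,"rz":17},{"tx":0.075,"ty":-0.09,"tz":-0.06,"rx":0,"ry":0,"rz":25.5},{"tx":0.1,"ty":-0.12,"tz":-0.08,"rx":0,"ry":0,"rz":34},{"tx":0.104,"ty":-0.138,"tz":-0.1,"rx":0,"ry":0,"rz":42}]'
python3 -m jog '[{"tx":0,"ty":0,"tz":0,"rx":0,"ry":0,"rz":0},{"tx":0,"ty":0,"tz":0,"rx":0,"ry":0,"rz":0}]'
python3 - <<'E'
from h import *
s=robot.state(); M=rot(s["eef_rot"]); print(s["joint_pos"],s["tcp_pos"], "tooly yaw",np.degrees(np.arctan2(M[1,1],M[0,1])),M[:,2])
E
```

```text
t: 1.82
tcp_pos: [396.1, 374.7, 404.8]
eef_rot: [-0.438, 3.111, 0.0]
ft_force: [0.5, -0.0, 0.3]
grip_width: 0.51
grip_force: 0.0
t: 2.45
tcp_pos: [500.8, 235.9, 304.3]
eef_rot: [-1.52, 2.749, -0.001]
ft_force: [0.3, -0.1, -0.7]
grip_width: 0.45
grip_force: 0.0
t: 2.7
tcp_pos: [499.5, 238.2, 305.6]
eef_rot: [-1.511, 2.753, 0.0]
ft_force: [-0.3, -0.7, 0.5]
grip_width: 0.447
grip_force: 0.0
[ 3.52162046e-01  7.37124754e-02  1.73291061e+00  4.34145803e-04
  1.33403987e+00 -2.22263346e+00] [499.54400981 238.20638831 305.64557357] tooly yaw 147.51908581470516 [ 7.27088028e-04  7.16819622e-04 -9.99999479e-01]
```

```bash
python3 -m jog '[{"tx":0,"ty":0,"tz":-0.03,"rx":0,"ry":0,"rz":0},{"tx":0,"ty":0,"tz":-0.06,"rx":0,"ry":0,"rz":0},{"tx":0,"ty":0,"tz":-0.08,"rx":0,"ry":0,"rz":0},{"tx":0,"ty":0,"tz":-0.09,"rx":0,"ry":0,"rz":0},{"tx":0,"ty":0,"tz":-0.09,"rx":0,"ry":0,"rz":0}]'
python3 - <<'E'
from h import *
o=[]
for c,b in (("side",(160,110,240,190)),("top",(130,180,210,260))):
    s=vision.snapshot(c); print(robot.state()["tcp_pos"])
    o.append(cv2.resize(s["img"][b[1]:b[3],b[0]:b[2],::-1],(400,400),interpolation=cv2.INTER_CUBIC))
cv2.imwrite("pics/pre.png",np.hstack(o))
E
```

```text
t: 3.32
tcp_pos: [499.5, 237.9, 214.7]
eef_rot: [1.515, -2.751, -0.0]
ft_force: [-0.0, -0.9, 0.1]
grip_width: 0.447
grip_force: 0.0
[499.82665611 237.87049544 215.43195299]
[500.05771186 237.87736728 215.85510489]
```

View pics/pre.png

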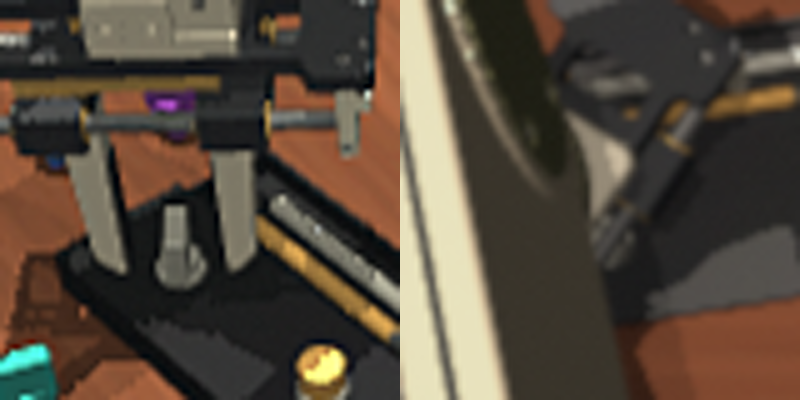

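The side crop shows the wing (175,230) midway between the open fingers (115 and 235). Closing now.

```bash
python3 -m jog '[{"tx":0,"ty":0,"tz":-0.0005,"rx":0,"ry":0,"rz":0},{"tx":0,"ty":0,"tz":-0.0005,"rx":0,"ry":0,"rz":0},{"tx":0,"ty":0,"tz":-0.0005,"rx":0,"ry":0,"rz":0},{"tx":0,"ty":0,"tz":-0.0005,"rx":0,"ry":0,"rz":0},{"tx":0,"ty":0,"tz":-0.0005,"rx":0,"ry":0,"rz":0}]' 0 15
python3 -m jog '[{"tx":0,"ty":0,"tz":0,"rx":0,"ry":0,"rz":0},{"tx":0,"ty":0,"tz":0,"rx":0,"ry":0,"rz":0},{"tx":0,"ty":0,"tz":0,"rx":0,"ry":0,"rz":0},{"tx":0,"ty":0,"tz":0,"rx":0,"ry":0,"rz":0}]' 0 55
```

```text
t: 4.05
tcp_pos: [499.6, 237.6, 214.4]
eef_rot: [-1.516, 2.752, -0.0]
ft_force: [-0.5, 0.1, 1.1]
grip_width: 0.102
grip_force: 15.0
t: 4.55
tcp_pos: [499.6, 237.6, 214.4]
eef_rot: [-1.516, 2.752, -0.0]
ft_force: [-0.4, -0.5, 3.8]
grip_width: 0.1
grip_force: 55.0
```

```bash
python3 -m jog '[{"tx":0,"ty":0,"tz":0.015,"rx":0,"ry":0,"rz":0},{"tx":0,"ty":0,"tz":0.04,"rx":0,"ry":0,"rz":0},{"tx":0,"ty":0,"tz":0.065,"rx":0,"ry":0,"rz":0},{"tx":0,"ty":-0.01,"tz":0.08,"rx":0,"ry":0,"rz":0},{"tx":0,"ty":-0.03,"tz":0.08,"rx":0,"ry":0,"rz":0}]'
python3 -m jog '[{"tx":0.004,"ty":-0.04,"tz":0,"rx":0,"ry":0,"rz":-4},{"tx":0.008,"ty":-0.08,"tz":0,"rx":0,"ry":0,"rz":-9},{"tx":0.012,"ty":-0.12,"tz":0,"rx":0,"ry":0,"rz":-14},{"tx":0.016,"ty":-0.16,"tz":0,"rx":0,"ry":0,"rz":-19},{"tx":0.02,"ty":-0.2,"tz":0,"rx":0,"ry":0,"rz":-24}]'
python3 -m jog '[{"tx":0.005,"ty":-0.05,"tz":0,"rx":0,"ry":0,"rz":-5},{"tx":0.01,"ty":-0.1,"tz":0,"rx":0,"ry":0,"rz":-10},{"tx":0.017,"ty":-0.15,"tz":0,"rx":0,"ry":0,"rz":-15},{"tx":0.023,"ty":-0.2,"tz":0,"rx":0,"ry":0,"rz":-20},{"tx":0.0255,"ty":-0.2475,"tz":0,"rx":0,"ry":0,"rz":-25}]'
python3 -m jog '[{"tx":0,"ty":0,"tz":-0.01,"rx":0,"ry":0,"rz":0},{"tx":0,"ty":0,"tz":-0.015,"rx":0,"ry":0,"rz":0},{"tx":0,"ty":0,"tz":-0.015,"rx":0,"ry":0,"rz":0}]'
python3 - <<'E'
from h import *
o=[]
for c,b in (("side",(305,240,405,340)),("top",(350,160,450,260))):
    s=vision.snapshot(c); np.save(c+"_img.npy",s["img"])
    o.append(cv2.resize(s["img"][b[1]:b[3],b[0]:b[2],::-1],(400,400),interpolation=cv2.INTER_NEAREST))
s=robot.state(); M=rot(s["eef_rot"]); print(s["joint_pos"],s["tcp_pos"], "tooly yaw",np.degrees(np.arctan2(M[1,1],M[0,1])),M[:,2],s["ft_force"])
cv2.imwrite("pics/over.png",np.hstack(o))
E
```

```text
t: 5.18
tcp_pos: [500.0, 207.1, 295.8]
eef_rot: [-1.516, 2.748, -0.001]
ft_force: [-0.4, -0.4, 0.4]
grip_width: 0.104
grip_force: 55.0
t: 5.8
tcp_pos: [518.5, 5.0, 292.8]
eef_rot: [0.905, -3.006, -0.001]
ft_force: [0.4, -0.7, 0.1]
grip_width: 0.102
grip_force: 55.0
t: 6.42
tcp_pos: [543.6, -242.6, 292.8]
eef_rot: [0.232, -3.131, -0.001]
ft_force: [0.4, 0.4, -0.7]
grip_width: 0.104
grip_force: 55.0
t: 6.8
tcp_pos: [544.3, -238.9, 277.8]
eef_rot: [0.24, -3.13, -0.003]
ft_force: [0.7, -0.6, 0.4]
grip_width: 0.103
grip_force: 55.0
[-4.99383948e-01  2.09365667e-01  1.63477609e+00  4.90427640e-05
  1.29797532e+00 -2.22366289e+00] [ 544.96254422 -238.94585391  279.07734787] tooly yaw 98.79314409069325 [-4.37760902e-04  2.92598766e-04 -9.99999861e-01] [-0.36913675 -0.07361481 -0.30715562]
```

View pics/over.png

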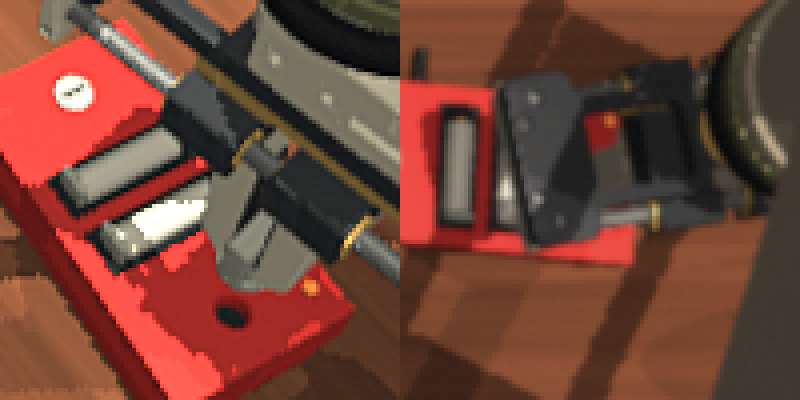

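```bash
cat > ov.py <<'E'
from h import *
import sys
def overlay(name,c="side",b=(345,275,395,325),k=10,dz=195.4-0.0):
    s=vision.snapshot(c); st=robot.state(); t=np.array(st["tcp_pos"]); M=rot(st["eef_rot"])
    im=cv2.resize(s["img"][b[1]:b[3],b[0]:b[2],::-1],None,fx=k,fy=k,interpolation=cv2.INTER_NEAREST)
    zc=t[2]-176.4; yaw=np.arctan2(M[1,1],M[0,1])-np.pi/2
    def L(P,col):
        uv=((np.array([proj(s,p) for p in P])-b[:2]+0.5)*k).astype(np.int32); cv2.polylines(im,[uv],True,col,1)
    cs,sn=np.cos(yaw),np.sin(yaw); x,y=t[:2]
    for z in(-12,12): L([(x+a*cs-q*sn,y+a*sn+q*cs,zc+z) for a,q in((-13,-5),(13,-5),(13,5),(-13,5))],(255,0,0))
    circ=lambda X,Y,r,z:[(X+r*np.cos(a),Y+r*np.sin(a),z) for a in np.linspace(0,6.28,32)]
    L(circ(x,y,11,zc-12),(0,255,0)); L(circ(x,y,11,zc-16),(0,255,0)); L(circ(x,y,4.2,zc-29),(255,255,0))
    L(circ(545.2,-240,6.5,45),(255,0,255))
    cv2.imwrite("pics/"+name,im); print(t,zc,np.degrees(yaw),st["ft_force"])
E
python3 -c "
from ov import *
overlay('ov1.png',b=(335,280,395,330))"
```

```text
[ 545.1548302  -239.06574738  279.42937834] 103.02937834346736 8.786563254376524 [ 0.14010851 -0.12226751 -0.59971408]
```

View pics/ov1.png

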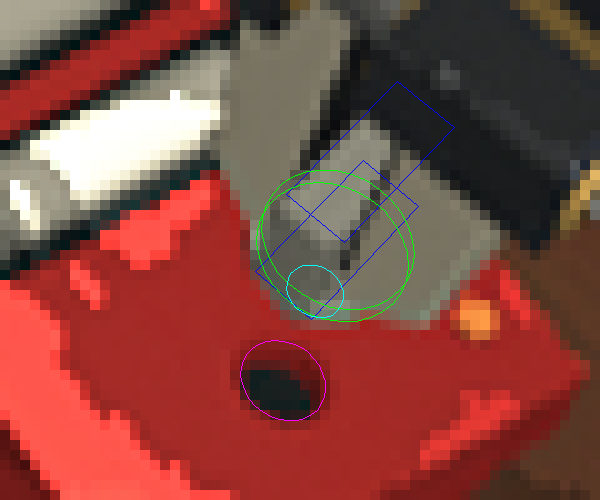

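The overlay agrees to about 1 px: the hole (283,383) lies on the predicted circle, and the collar and wing lie on the model. Lowering now.

```bash
python3 -m jog '[{"tx":0,"ty":0,"tz":-0.012,"rx":0,"ry":0,"rz":0},{"tx":0,"ty":0,"tz":-0.022,"rx":0,"ry":0,"rz":0},{"tx":0,"ty":0,"tz":-0.027,"rx":0,"ry":0,"rz":0},{"tx":0,"ty":0,"tz":-0.027,"rx":0,"ry":0,"rz":0}]'
python3 -m jog '[{"tx":0,"ty":0,"tz":-0.001,"rx":0,"ry":0,"rz":0},{"tx":0,"ty":0,"tz":-0.002,"rx":0,"ry":0,"rz":0},{"tx":0,"ty":0,"tz":-0.003,"rx":0,"ry":0,"rz":0},{"tx":0,"ty":0,"tz":-0.004,"rx":0,"ry":0,"rz":0},{"tx":0,"ty":0,"tz":-0.005,"rx":0,"ry":0,"rz":0}]'
python3 -m jog '[{"tx":0,"ty":0,"tz":-0.001,"rx":0,"ry":0,"rz":0},{"tx":0,"ty":0,"tz":-0.002,"rx":0,"ry":0,"rz":0},{"tx":0,"ty":0,"tz":-0.003,"rx":0,"ry":0,"rz":0},{"tx":0,"ty":0,"tz":-0.004,"rx":0,"ry":0,"rz":0}]'
```

```text
t: 7.45
tcp_pos: [544.8, -239.8, 251.3]
eef_rot: [0.238, -3.131, -0.001]
ft_force: [-0.3, 0.8, 0.5]
grip_width: 0.102
grip_force: 55.0
t: 8.07
tcp_pos: [545.4, -240.0, 247.6]
eef_rot: [-0.238, 3.131, -0.001]
ft_force: [1.7, 0.7, 1.0]
grip_width: 0.108
grip_force: 55.0
t: 8.57
tcp_pos: [545.3, -240.0, 243.5]
eef_rot: [-0.238, 3.132, -0.001]
ft_force: [3.5, 0.7, 2.6]
grip_width: 0.105
grip_force: 55.0
```

```bash
python3 -m jog '[{"tx":0.0005,"ty":0,"tz":0,"rx":0,"ry":0,"rz":0},{"tx":0.001,"ty":0,"tz":0,"rx":0,"ry":0,"rz":0},{"tx":0.001,"ty":0,"tz":0,"rx":0,"ry":0,"rz":0}]'
python3 -m jog '[{"tx":0,"ty":0,"tz":-0.0005,"rx":0,"ry":0,"rz":0},{"tx":0,"ty":0,"tz":-0.001,"rx":0,"ry":0,"rz":0},{"tx":0,"ty":0,"tz":-0.0015,"rx":0,"ry":0,"rz":0},{"tx":0,"ty":0,"tz":-0.0015,"rx":0,"ry":0,"rz":0}]'
```

```text
t: 8.95
tcp_pos: [545.8, -240.0, 242.9]
eef_rot: [0.238, -3.132, -0.0]
ft_force: [0.8, -0.7, 1.5]
grip_width: 0.107
grip_force: 55.0
t: 9.45
tcp_pos: [545.9, -239.9, 241.5]
eef_rot: [0.238, -3.132, -0.0]
ft_force: [0.3, 0.4, 0.8]
grip_width: 0.106
grip_force: 55.0
```

```bash
python3 -m jog '[{"tx":0,"ty":0,"tz":-0.0005,"rx":0,"ry":0,"rz":0},{"tx":0,"ty":0,"tz":-0.001,"rx":0,"ry":0,"rz":0},{"tx":0,"ty":0,"tz":-0.001,"rx":0,"ry":0,"rz":0},{"tx":0,"ty":0,"tz":-0.001,"rx":0,"ry":0,"rz":0}]'
python3 -m jog '[{"tx":0,"ty":0,"tz":-0.0005,"rx":0,"ry":0,"rz":0},{"tx":0,"ty":0,"tz":-0.0005,"rx":0,"ry":0,"rz":0},{"tx":0,"ty":0,"tz":-0.0005,"rx":0,"ry":0,"rz":0}]'
```

```text
t: 9.95
tcp_pos: [545.9, -239.9, 240.6]
eef_rot: [0.238, -3.132, -0.0]
ft_force: [0.4, 0.7, 0.7]
grip_width: 0.1
grip_force: 55.0
t: 10.32
tcp_pos: [546.0, -239.9, 240.3]
eef_rot: [0.238, -3.132, -0.0]
ft_force: [-1.2, 1.0, 2.3]
grip_width: 0.103
grip_force: 55.0
```

```bash
python3 -m jog '[{"tx":0,"ty":0,"tz":-0.0005,"rx":0,"ry":0,"rz":0},{"tx":0,"ty":0,"tz":-0.0005,"rx":0,"ry":0,"rz":0},{"tx":0,"ty":0,"tz":-0.0005,"rx":0,"ry":0,"rz":0}]'
python3 -m jog '[{"tx":0,"ty":0,"tz":-0.0005,"rx":0,"ry":0,"rz":0},{"tx":0,"ty":0,"tz":-0.0005,"rx":0,"ry":0,"rz":0},{"tx":0,"ty":0,"tz":-0.0005,"rx":0,"ry":0,"rz":0}]'
```

```text
t: 10.7
tcp_pos: [546.0, -239.9, 240.0]
eef_rot: [0.238, -3.132, -0.0]
ft_force: [-3.2, 1.1, 5.6]
grip_width: 0.106
grip_force: 55.0
t: 11.08
tcp_pos: [546.1, -239.9, 239.7]
eef_rot: [-0.238, 3.133, -0.0]
ft_force: [-3.2, 2.1, 7.7]
grip_width: 0.107
grip_force: 55.0
```

```bash
python3 -m jog '[{"tx":-0.0004,"ty":0,"tz":-0.0005,"rx":0,"ry":0,"rz":0},{"tx":-0.0004,"ty":0,"tz":-0.001,"rx":0,"ry":0,"rz":0},{"tx":-0.0004,"ty":0,"tz":-0.0012,"rx":0,"ry":0,"rz":0},{"tx":-0.0004,"ty":0,"tz":-0.0012,"rx":0,"ry":0,"rz":0}]'
python3 -m jog '[{"tx":0,"ty":0.0002,"tz":-0.0005,"rx":0,"ry":0,"rz":0},{"tx":0,"ty":0.0002,"tz":-0.0005,"rx":0,"ry":0,"rz":0},{"tx":0,"ty":0.0002,"tz":-0.0005,"rx":0,"ry":0,"rz":0}]'
```

```text
t: 11.58
tcp_pos: [545.9, -240.0, 239.2]
eef_rot: [-0.238, 3.132, -0.001]
ft_force: [-4.2, 2.1, 10.8]
grip_width: 0.101
grip_force: 55.0
t: 11.95
tcp_pos: [545.9, -239.9, 239.0]
eef_rot: [-0.238, 3.132, -0.001]
ft_force: [-5.0, 2.4, 12.2]
grip_width: 0.103
grip_force: 55.0
```

```bash
python3 -m jog '[{"tx":-0.0005,"ty":0.0003,"tz":-0.0003,"rx":0,"ry":0,"rz":0},{"tx":-0.001,"ty":0.0005,"tz":-0.0006,"rx":0,"ry":0,"rz":0},{"tx":-0.001,"ty":0.0005,"tz":-0.0006,"rx":0,"ry":0,"rz":0},{"tx":-0.001,"ty":0.0005,"tz":-0.0006,"rx":0,"ry":0,"rz":0}]'
python3 -c "
from h import *
for i in range(3):
    vision.snapshot('side'); s=robot.state(); print(s['tcp_pos'],s['ft_force'],s['wrist_torque'])"
```

```text
t: 12.45
tcp_pos: [545.4, -239.6, 239.0]
eef_rot: [-0.238, 3.13, -0.003]
ft_force: [-3.3, 0.3, 13.9]
grip_width: 0.103
grip_force: 55.0
[ 545.4533893  -239.63746778  239.00639807] [-3.28394455  1.41421103 13.55498975] [ 0.44459175  0.62893048 -0.01092555]
[ 545.45195396 -239.65897593  239.00814471] [-3.05824922  1.94634268 12.99595413] [0.41375222 0.61699814 0.0510507 ]
[ 545.42457055 -239.64091631  238.98048565] [-3.51868819  1.47775795 13.26777465] [0.40205262 0.61507338 0.02058125]
```

```bash
python3 -m jog '[{"tx":-0.0004,"ty":0.0002,"tz":-0.0006,"rx":0,"ry":0,"rz":0},{"tx":-0.0006,"ty":0.0003,"tz":-0.001,"rx":0,"ry":0,"rz":0},{"tx":-0.0006,"ty":0.0003,"tz":-0.001,"rx":0,"ry":0,"rz":0}]'
python3 -m jog '[{"tx":0,"ty":0,"tz":-0.0001,"rx":0,"ry":0,"rz":-6},{"tx":0,"ty":0,"tz":-0.0003,"rx":0,"ry":0,"rz":-13},{"tx":0,"ty":0,"tz":-0.0005,"rx":0,"ry":0,"rz":-20},{"tx":0,"ty":0,"tz":-0.0005,"rx":0,"ry":0,"rz":-20}]'
```

```text
t: 12.98
tcp_pos: [545.2, -239.5, 238.7]
eef_rot: [-0.238, 3.129, -0.004]
ft_force: [-2.7, 1.4, 15.3]
grip_width: 0.101
grip_force: 55.0
t: 13.48
tcp_pos: [545.2, -239.8, 238.2]
eef_rot: [0.312, 3.122, -0.003]
ft_force: [-2.8, 0.0, 15.8]
grip_width: 0.104
grip_force: 55.0
```

```bash
python3 -m jog '[{"tx":0,"ty":0,"tz":-0.0003,"rx":0,"ry":0,"rz":-7},{"tx":0,"ty":0,"tz":-0.0005,"rx":0,"ry":0,"rz":-14},{"tx":0,"ty":0,"tz":-0.0007,"rx":0,"ry":0,"rz":-21},{"tx":0,"ty":0,"tz":-0.0009,"rx":0,"ry":0,"rz":-28},{"tx":0,"ty":0,"tz":-0.0009,"rx":0,"ry":0,"rz":-28}]'
```

```text
t: 14.1
tcp_pos: [545.2, -240.1, 237.6]
eef_rot: [1.058, 2.953, -0.003]
ft_force: [-2.8, -0.5, 15.7]
grip_width: 0.103
grip_force: 55.0
```

```bash
python3 -m jog '[{"tx":0,"ty":0,"tz":-0.0003,"rx":0,"ry":0,"rz":-7},{"tx":0,"ty":0,"tz":-0.0005,"rx":0,"ry":0,"rz":-14},{"tx":0,"ty":0,"tz":-0.0007,"rx":0,"ry":0,"rz":-21},{"tx":0,"ty":0,"tz":-0.0009,"rx":0,"ry":0,"rz":-28},{"tx":0,"ty":0,"tz":-0.0009,"rx":0,"ry":0,"rz":-28}]'
python3 -m jog '[{"tx":0,"ty":0,"tz":-0.0002,"rx":0,"ry":0,"rz":-7},{"tx":0,"ty":0,"tz":-0.0004,"rx":0,"ry":0,"rz":-14},{"tx":0,"ty":0,"tz":-0.0005,"rx":0,"ry":0,"rz":-21},{"tx":0,"ty":0,"tz":-0.0007,"rx":0,"ry":0,"rz":-28},{"tx":0,"ty":0,"tz":-0.0007,"rx":0,"ry":0,"rz":-28}]'
```

```text
t: 14.72
tcp_pos: [545.0, -240.4, 236.7]
eef_rot: [1.741, 2.609, -0.002]
ft_force: [-4.3, -2.0, 17.4]
grip_width: 0.102
grip_force: 55.0
t: 15.35
tcp_pos: [544.7, -240.6, 236.0]
eef_rot: [2.32, 2.111, -0.001]
ft_force: [-8.1, -3.0, 19.2]
grip_width: 0.102
grip_force: 55.0
```

```bash
python3 -m jog '[{"tx":-0.0006,"ty":-0.0003,"tz":0.0002,"rx":0,"ry":0,"rz":0},{"tx":-0.0012,"ty":-0.0006,"tz":0.0003,"rx":0,"ry":0,"rz":0},{"tx":-0.0012,"ty":-0.0006,"tz":0.0003,"rx":0,"ry":0,"rz":0}]'
```

```text
t: 15.72
tcp_pos: [544.1, -240.7, 236.3]
eef_rot: [2.318, 2.112, 0.002]
ft_force: [-2.5, -0.4, 15.3]
grip_width: 0.105
grip_force: 55.0
```

```bash
python3 -m jog '[{"tx":-0.0002,"ty":0,"tz":-0.0003,"rx":0,"ry":0,"rz":-6},{"tx":-0.0004,"ty":-0.0001,"tz":-0.0005,"rx":0,"ry":0,"rz":-12},{"tx":-0.0006,"ty":-0.0001,"tz":-0.0006,"rx":0,"ry":0,"rz":-18},{"tx":-0.0008,"ty":-0.0002,"tz":-0.0008,"rx":0,"ry":0,"rz":-24},{"tx":-0.0008,"ty":-0.0002,"tz":-0.0008,"rx":0,"ry":0,"rz":-24}]'
```

```text
t: 16.35
tcp_pos: [543.4, -240.8, 235.7]
eef_rot: [2.708, 1.582, 0.004]
ft_force: [-1.2, 0.6, 16.1]
grip_width: 0.105
grip_force: 55.0
```

```bash
python3 -m jog '[{"tx":-0.0001,"ty":0,"tz":-0.0002,"rx":0,"ry":0,"rz":-6},{"tx":-0.0002,"ty":0,"tz":-0.0003,"rx":0,"ry":0,"rz":-12},{"tx":-0.0003,"ty":0,"tz":-0.0004,"rx":0,"ry":0,"rz":-18},{"tx":-0.0004,"ty":0,"tz":-0.0005,"rx":0,"ry":0,"rz":-24},{"tx":-0.0004,"ty":0,"tz":-0.0005,"rx":0,"ry":0,"rz":-24}]'
python3 -c "
from h import *
s=robot.state(); print(s['joint_pos'],s['wrist_torque'])"
```

```text
t: 16.98
tcp_pos: [543.1, -240.6, 235.2]
eef_rot: [2.979, 0.985, 0.006]
ft_force: [-3.1, 0.3, 17.2]
grip_width: 0.105
grip_force: 55.0
[-5.03359086e-01  2.53482829e-01  1.66977438e+00 -1.19550635e-04
  1.21254356e+00  4.28641100e-01] [ 0.18139265  0.60152544 -0.02144718]
```

```bash
python3 -m jog '[{"tx":-0.0001,"ty":0,"tz":-0.0001,"rx":0,"ry":0,"rz":-6},{"tx":-0.0002,"ty":0,"tz":-0.0001,"rx":0,"ry":0,"rz":-12},{"tx":-0.0003,"ty":0,"tz":-0.0001,"rx":0,"ry":0,"rz":-18},{"tx":-0.0003,"ty":0,"tz":-0.0001,"rx":0,"ry":0,"rz":-18}]'
python3 -c "
from h import *
s=robot.state(); print(s['tcp_pos'],s['ft_force'],s['wrist_torque'])"
```

```text
t: 17.48
tcp_pos: [542.9, -240.5, 235.2]
eef_rot: [3.097, 0.507, 0.008]
ft_force: [-1.3, 1.3, 18.0]
grip_width: 0.102
grip_force: 55.0
[ 542.87028898 -240.54259109  235.22217289] [-1.29000012  1.33154671 18.02528343] [ 0.30340246  0.56013011 -0.02213384]
```

```bash
python3 -m jog '[{"tx":0.0003,"ty":0,"tz":0.001,"rx":0,"ry":0,"rz":0},{"tx":0.0006,"ty":0,"tz":0.002,"rx":0,"ry":0,"rz":0},{"tx":0.001,"ty":0,"tz":0.003,"rx":0,"ry":0,"rz":0},{"tx":0.001,"ty":0,"tz":0.003,"rx":0,"ry":0,"rz":0}]'
python3 -c "
from h import *
s=robot.state(); print(s['tcp_pos'],s['ft_force'],s['wrist_torque'])"
```

```text
t: 17.98
tcp_pos: [543.2, -240.5, 236.4]
eef_rot: [3.097, 0.51, 0.004]
ft_force: [0.3, -0.3, 7.7]
grip_width: 0.104
grip_force: 55.0
[ 543.19549312 -240.51557318  236.36793286] [ 0.33124401 -0.33156175  7.70095102] [-0.28213103  0.18488573  0.03758004]
```

```bash
python3 -m jog '[{"tx":0.0003,"ty":0,"tz":0.001,"rx":0,"ry":0,"rz":0},{"tx":0.0006,"ty":0,"tz":0.0018,"rx":0,"ry":0,"rz":0},{"tx":0.0006,"ty":0,"tz":0.0018,"rx":0,"ry":0,"rz":0}]' 
python3 -m jog '[{"tx":0,"ty":0,"tz":0,"rx":0,"ry":0,"rz":0},{"tx":0,"ty":0,"tz":0,"rx":0,"ry":0,"rz":0},{"tx":0,"ty":0,"tz":0,"rx":0,"ry":0,"rz":0},{"tx":0,"ty":0,"tz":0,"rx":0,"ry":0,"rz":0}]' 0.18 5
python3 -m jog '[{"tx":0,"ty":0,"tz":0.01,"rx":0,"ry":0,"rz":0},{"tx":0,"ty":0,"tz":0.03,"rx":0,"ry":0,"rz":0},{"tx":0,"ty":0,"tz":0.07,"rx":0,"ry":0,"rz":0},{"tx":0,"ty":0.02,"tz":0.12,"rx":0,"ry":0,"rz":0},{"tx":0,"ty":0.06,"tz":0.16,"rx":0,"ry":0,"rz":0}]'
python3 -m jog '[{"tx":-0.04,"ty":0.05,"tz":0,"rx":0,"ry":0,"rz":0},{"tx":-0.08,"ty":0.1,"tz":0,"rx":0,"ry":0,"rz":0},{"tx":-0.1,"ty":0.15,"tz":0,"rx":0,"ry":0,"rz":0},{"tx":-0.1,"ty":0.2,"tz":0,"rx":0,"ry":0,"rz":0},{"tx":-0.1,"ty":0.24,"tz":0,"rx":0,"ry":0,"rz":0}]'
cat > chk.py <<'E'
from h import *
from fit import model
from scipy.optimize import differential_evolution
import sys
o=[]
for c,b in (("side",(335,280,395,340)),("top",(370,175,430,235))):
    s=vision.snapshot(c); w=cloud(s)
    o.append(cv2.resize(s["img"][b[1]:b[3],b[0]:b[2],::-1],(390,390),interpolation=cv2.INTER_NEAREST))
    m=np.zeros(w.shape[:2],bool); m[b[1]:b[3],b[0]:b[2]]=1
    m&=(np.hypot(w[...,0]-545.5,w[...,1]+240)<20); z=w[...,2][m]
    im=s["img"].astype(int); sat=im.max(-1)-im.min(-1); g=m&(sat<60)&(im.max(-1)>60)
    print(c,"cover z",np.median(z[z<48]) if (z<48).any() else 0,"top z",np.sort(w[...,2][g])[-12:].round(1),"xy",w[g&(w[...,2]>55)].mean(0))
cv2.imwrite("pics/"+sys.argv[1],np.hstack(o)); print(robot.state()["tcp_pos"],robot.state()["t"])
E
python3 chk.py done.png
```

```text
t: 18.35
tcp_pos: [543.2, -240.0, 236.8]
eef_rot: [3.099, 0.51, 0.001]
ft_force: [1.6, -3.6, 2.8]
grip_width: 0.106
grip_force: 55.0
t: 18.85
tcp_pos: [542.8, -239.6, 236.4]
eef_rot: [-3.099, -0.51, 0.001]
ft_force: [-0.0, 0.6, -0.0]
grip_width: 0.183
grip_force: 0.0
t: 19.48
tcp_pos: [542.9, -180.2, 401.0]
eef_rot: [3.098, 0.507, 0.005]
ft_force: [0.2, -0.1, -0.1]
grip_width: 0.176
grip_force: 0.0
t: 20.1
tcp_pos: [442.3, 62.0, 398.9]
eef_rot: [3.099, 0.511, 0.006]
ft_force: [1.3, -0.4, -0.1]
grip_width: 0.178
grip_force: 0.0
side cover z 46.57122745787552 top z [76.  76.2 76.3 76.3 76.3 76.3 76.3 76.3 76.4 76.5 76.5 77.1] xy [ 543.23322538 -240.33797087   69.31713671]
top cover z 45.017036709962326 top z [74.1 74.1 74.3 74.5 74.5 74.5 74.6 74.8 74.8 74.8 75.1 75.1] xy [ 546.40834103 -236.59461698   69.63157321]
[442.51132249  63.20637643 398.692171  ] 20.2
```

View pics/done.png

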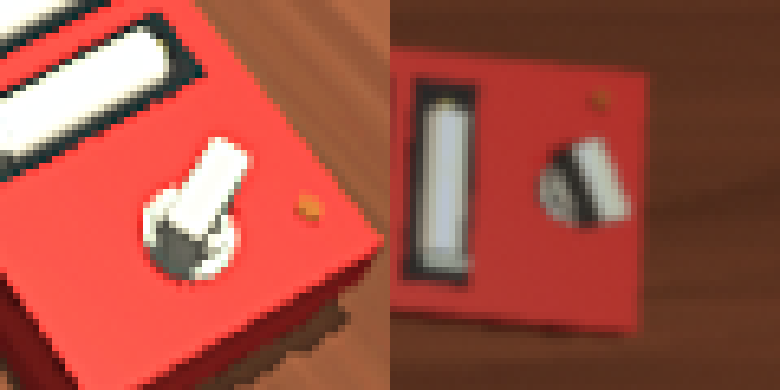

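```bash
cat > chk2.py <<'E'
from fit import *
for c,b0,b1 in (("top",0,(385,188,420,215)),("side",0,(352,297,378,328))):
    d=np.load(c+"0.npz"); w=d["w"]; im=d["img"].astype(int)
    g=(np.hypot(w[...,0]-499.7,w[...,1]-237.5)<20)&((im.max(-1)-im.min(-1))<60)&(im.max(-1)>100)
    print(c,"in tray top z",np.sort(w[...,2][g])[-12:].round(1), "tray z",np.nanmedian(w[...,2][(np.hypot(w[...,0]-499.7,w[...,1]-237.5)<25)&(w[...,2]<27)]))
    s=vision.snapshot(c); b=b1; col=s["img"][b[1]:b[3],b[0]:b[2]].astype(float)
    sat=(col.max(-1)-col.min(-1))/col.max(-1); obs=np.clip((0.6-sat)/0.35,0,1); sh=(*obs.shape,b[0],b[1])
    f=lambda p:((model(s,p[0],p[1],p[2],sh,p[3])-obs)**2).sum()
    r=differential_evolution(f,[(538,552),(-248,-232),(0,np.pi/2),(56,70)],seed=1,maxiter=80)
    print(c,"fit x y z",np.round(r.x[[0,1,3]],2),np.degrees(r.x[2]),r.fun,obs.sum())
    for z in (61,62,63,64,65):
        q=differential_evolution(lambda p:f([*p,z]),[(538,552),(-248,-232),(0,np.pi/2)],seed=1,maxiter=40); print(z,q.x[:2].round(1),round(q.fun,2))
E
python3 chk2.py
```

```text
top in tray top z [51.2 51.4 51.5 51.5 51.5 51.8 51.8 51.9 52.  52.1 52.3 52.7] tray z 22.346394930655038
top fit x y z [ 547.36 -241.01   56.57] 19.241268261261467 8.753508191894252 131.8509181828451
61 [ 546.8 -239.2] 9.8
62 [ 546.7 -239. ] 10.06
63 [ 546.7 -238.4] 10.79
64 [ 546.6 -238.1] 10.87
65 [ 546.4 -237.8] 10.92
side in tray top z [53.2 53.2 53.3 53.5 53.5 53.6 53.6 53.6 53.9 54.2 54.6 55.5] tray z 24.964132331638666
side fit x y z [ 549.94 -237.4    56.18] 21.742332927261184 8.05937628409495 226.25595901750535
61 [ 547.5 -238.4] 10.36
62 [ 547.3 -238.7] 11.33
63 [ 546.9 -238.9] 11.94
64 [ 546.5 -239.1] 12.09
65 [ 545.9 -239.3] 12.47
```

The z-drop tracked 1.3 mm/rad up to about 152° and then stopped. The wing's yaw matches the 170° I turned it. Against the same depth readings taken in the tray, both cameras put the collar about flush, so I'm handing in.

```bash
python3 -c "
from workcell import robot
print(robot.finish_job())"
```

```text
the job is handed in; nothing more can be done
None
```

I set the winged thumbscrew in the charger's empty hole, screwed it down until its collar was flush as far as I can measure, released it and handed the job in; no verdict came back, the push read at most about 21 N, and the other things were never approached.

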